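# Park the reagents in their colour-coded spill holders

## Task

Set up the reagents for the evaporation run: stand each of the four closed containers upright on the floor of the spill holder that has the colour of its cap, keeping it upright on the way and setting it down gently. The red-capped vial is the acid and goes in last, once the other three are in. Leave the conical flask and the steel beaker where they stand.

Things in the scene. Friction and masses are not known exactly. Their poses are not given: they have to be found in the camera images.
- amber_bottle: Round amber glass reagent bottle with a pale paper band and a yellow screw cap; 122 mm tall in all, about 300 g. Body 56 mm across up to 60 mm height, shoulder narrowing to a neck 28 mm across from 78 to 98 mm, cap 34 mm across from 98 to 122 mm. Origin: centre of its underside; z up through the cap. Loose, starts upright on the bench. The four containers and four holders stand mixed, in two loose rows of four, any of them in any spot, at least 100 mm centre to centre. 
- white_jar: Squat round white plastic jar with a blue screw lid; 64 mm tall, about 140 g. Body 48 mm across, lid 52 mm across from 44 to 64 mm height. Origin: centre of its underside; z up through the cap. Loose, starts upright on the bench. 
- square_bottle: Square grey plastic bottle with a pale paper band and a green screw cap; 110 mm tall, about 240 g. Body 48 x 48 mm (sides along its x and y) up to 62 mm height, round shoulder 42 mm across narrowing to a neck 28 mm across from 72 to 88 mm, cap 34 mm across from 88 to 110 mm. Origin: centre of its underside; z up through the cap. Loose, starts upright on the bench. 
- vial: Small round clear glass vial with a pale paper band and a red screw cap: the acid; 72 mm tall, about 60 g. Body 30 mm across, cap 32 mm across from 52 to 72 mm height. Origin: centre of its underside; z up through the cap. Loose, starts upright on the bench. 
- yellow_holder: Yellow round spill holder, inside 74 mm across, outside 84 mm. Bolted to the bench, open at the top. Origin: centre of its underside, on the bench; z up. Floor 4 mm thick, rim 18 mm above the bench, walls 5 mm. 
- blue_holder: Blue round spill holder, inside 70 mm across, outside 80 mm. Bolted to the bench, open at the top. Origin: centre of its underside, on the bench; z up. Floor 4 mm thick, rim 18 mm above the bench, walls 5 mm. 
- green_holder: Green square spill holder, inside 66 x 66 mm, outside 76 x 76 mm, sides along its x and y. It stands turned on the bench, and the square bottle enters only when turned to within about 25 degrees of square with it. Bolted to the bench, open at the top. Origin: centre of its underside, on the bench; z up. Floor 4 mm thick, rim 18 mm above the bench, walls 5 mm. 
- red_holder: Small red round spill holder, inside 50 mm across, outside 60 mm. Bolted to the bench, open at the top. Origin: centre of its underside, on the bench; z up. Floor 4 mm thick, rim 18 mm above the bench, walls 5 mm. 
- conical_flask: Empty corked conical glass flask, 80 mm across at its foot and 117 mm tall, standing beyond the two rows. To be left alone. Origin: centre of its underside.
- steel_beaker: Empty open steel beaker, 72 mm across the rim and 85 mm tall, standing on the robot's right. To be left alone. Origin: centre of its underside.
Things that resemble listed ones, but are neither listed nor needed, are in the scene too. What is meant by the green_holder is not pink, and is the larger of those in its own colour.

How it is judged:
By the outcome, as a careful person would: the job done as asked, in the order asked, and still so for the second after the job is handed in, with the robot touching nothing.
It also fails if it takes over 104 s, if anything falls off the work surface, if the arm or the gripper's body presses on something with over 40 N, if the wrist force passes 120 N, or if a joint passes its speed limit or range.

## Robot

A 6-joint arm with a two-finger parallel gripper is mounted at the origin on the work surface. World frame = base frame: x ahead of the robot, y to its left, z up, the work surface at z = 0. Lengths are in mm, angles in rad, forces in N, time in s.
With the tool pointing down it reaches from about 400 to 925 mm from the base axis. Payload 12.5 kg.
Tool frame: the origin (TCP) lies at the centre of the arm's flange, where the gripper is bolted on; the fingertips stand 190 mm ahead of it and the grasp point (between the pads) lies env.grip_point_offset ahead of it (env.grip_point_offset is the distance from the TCP to the grasp point, in mm); z points along the fingers, x is the direction in which the jaws open and shut, and the axes are right-handed (so a half turn about z gives the same grasp; the last joint's range is limited). The gripper opens to 95 mm and grips with 3 to 60 N. Pads are 20 mm wide; open, the fingers measure 119 mm over their backs; the gripper's body (75 mm by 180 mm) begins 59 mm behind the grasp point.
Start: joints at [1.06, 0.491, 1.559, -0, 1.092, -0.106], TCP at [246.124, 574.498, 404.761] pointing down, gripper open.
Joint ranges: [-3.1, 3.1], [-0.84, 2.19], [0.05, 2.79], [-1.13, 4.28], [0.06, 2.93], [-2.69, 2.69]. Speed limits (rad/s): [2.22, 2.22, 2.79, 3.14, 3.14, 3.14].

## Interface

Orientations are given as [roll, pitch, yaw] about the fixed x, y, z axes, in that order (R = Rz(yaw) Ry(pitch) Rx(roll)).
In Python, from cell import state, read_camera, camera_model, job_done, env gives the robot as it stands.
- The arm moves only by the tool arm_command, never from a script. Its argument "steps" is a list of rows, each a list of 6 numbers: the shift along the tool's x, y, z in cm, then the turn, a rotation vector about the tool's x, y, z in degrees. In form: [[dx, dy, dz, rx, ry, rz], ...]. A call has 1 to 12 rows; each row is the pose to reach, as a shift and turn from the pose commanded when the call began, along the tool's axes at that moment; what a row does not reach only later rows make up. A row lasts 1/12 s, in which the tool goes at most 41.7 mm and 7.16 degrees, less where a joint would pass 70% of its speed; a pose out of reach is approached as far as the arm can. A call with a gripper value outside its range is refused whole. "jaw" is the finger opening in cm, from 0 to 9.51, set as the call begins (left out, the last holds). The fingers move at their own pace and stop on an object; the grip force is fixed at half the most. Time passes only in rows, so rows that repeat a pose let the fingers close. It gives the time, the measured TCP pose, the force and the opening at its end, in the units of the state.
- state(): the state, without advancing time (a new reading comes with each control period).
- read_camera(name): name is "scene" or "top" or "wrist"; returns the picture (384x512x3 uint8, red, green, blue); there is no depth.
- camera_model(name): a dict with "K" (3x3 intrinsics, pixels), "xyz" and "rotation" of the camera in the world. Camera axes: x right, y up, looking along -z (the intrinsics and any distortion apply to the point x, -y, -z); pixel columns grow to the right and rows downward; lengths in mm; the calibration is good to about 2 mm. A picture is of the moment at which its call begins: read the wrist's pose just before it. camera_model takes no time and is no camera call; for the wrist camera it gives the pose at the moment of the call.
- job_done(): hands the job in, once; it reports no verdict.
The state is a dict: "t": time; "joints": joint angles; "qvel": joint speeds; "tau": joint torques, N m; "eef_pos": TCP position; "tcp_rot": TCP orientation; "ft_force": force on the tool from outside, world axes, zero at the start; "moment": the same for the moment, N m; "opening": opening from 0.0 (shut) to 1.0 (fully open).
Only numpy, scipy, OpenCV 4.12 (cv2) and the standard library are available. Lean on these libraries where they do the work, as an engineer would, in place of code of your own. Each camera call takes 0.05 s, during which the arm holds its last target. There are 200 camera calls.

## Working session

There is one attempt and no reset: what is moved stays moved. The work goes in short steps, Python scripts to look and compute and a tool call to move; the robot and the scene stay as the last step left them, time stands still between calls to the robot, and variables do not carry over. Pictures are saved under pics/ and viewed, about 12 in all and at most 16, crops included, and the job is handed in when it is done.

Besides the shell and the picture viewer there is one more tool, called after "Request:" as name([rows], argument=value, ...), one row to a line, values as JSON. arm_command: Moves the arm, as the interface text tells. Its arguments: {"type":"object","properties":{"steps":{"type":"array"},"jaw":{"type":"number"}},"required":["steps"]}

```bash
ls; mkdir -p pics; python3 - <<'E'
from cell import state, read_camera, camera_model, env
import cv2, numpy as np
print(env.grip_point_offset, state())
for n in ("scene","top"):
    im=read_camera(n); cv2.imwrite(f"pics/{n}0.png",im[:,:,::-1]); m=camera_model(n); print(n,{k:np.round(v,3).tolist() if not isinstance(v,str) else v for k,v in m.items()})
m=camera_model("wrist");print(m)
E
```

```text
pics
171.3 {'t': 0.0, 'joints': array([ 1.06039440e+00,  4.91581494e-01,  1.55945922e+00, -1.04875933e-05,
        1.09170093e+00, -1.05576764e-01]), 'qvel': array([ 0.00015241,  0.00040466, -0.00057584,  0.00088433, -0.00146596,
       -0.00067467]), 'tau': array([ 2.64660885e-03, -6.12662816e+01, -2.58183807e+01,  6.93054381e-02,
        4.82895377e-02, -2.33588225e-04]), 'eef_pos': array([246.1122057 , 574.46864405, 404.14463461]), 'tcp_rot': array([-3.14148082e+00,  1.14356925e-03,  1.16597607e+00]), 'ft_force': array([-0.51745244,  0.14241678,  0.31541178]), 'moment': array([0.00610532, 0.04952733, 0.04582999]), 'opening': 1.0012347147834586}
scene {'K': [[465.556, 0.0, 256.215], [0.0, 465.556, 196.291], [0.0, 0.0, 1.0]], 'xyz': [1060.096, 710.672, 931.374], 'rotation': [0.762, 0.016, 2.626]}
top {'K': [[352.952, 0.0, 251.231], [0.0, 352.952, 192.281], [0.0, 0.0, 1.0]], 'xyz': [479.657, -30.534, 1041.956], 'rotation': [0.165, -0.023, -1.582]}
{'K': array([[300.83461907,   0.        , 257.88604108],
       [  0.        , 300.83461907, 195.9370819 ],
       [  0.        ,   0.        ,   1.        ]]), 'xyz': array([182.31010569, 601.00235582, 383.90292969]), 'rotation': array([-0.2500377 ,  0.00137911,  1.16531912])}
```

View pics/top0.png

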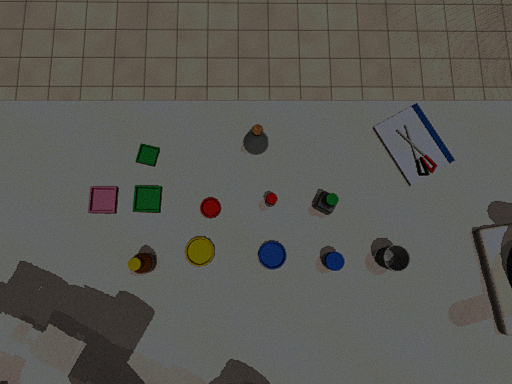

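View pics/scene0.png

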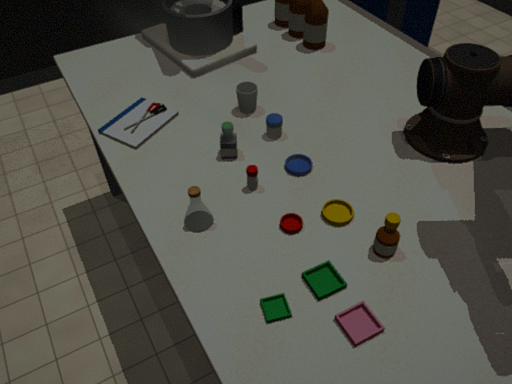

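The top view shows (pixels): 
- **Containers:** amber bottle (143,263), square bottle (325,201), vial (271,199), jar (333,261).
- **Holders:** yellow (200,250), blue (272,255), red (210,207).
- **Green holder candidates:** large green square (147,199), small green square (148,155), pink square (103,200). I take the large one.
- **Other amber bottles:** far off behind the pot, so not needed.

```bash
cat > h.py <<'E'
import numpy as np, cv2
from scipy.spatial.transform import Rotation as R
from cell import state, read_camera, camera_model, env
def ray(m,uv):
    K=m["K"]; d=np.array([(uv[0]-K[0,2])/K[0,0],-(uv[1]-K[1,2])/K[1,1],-1.])
    return R.from_euler('xyz',m["rotation"]).apply(d)
def at(m,uv,z):
    d=ray(m,uv); c=np.array(m["xyz"]); return (c+d*(z-c[2])/d[2])[:2]
def proj(m,p):
    v=R.from_euler('xyz',m["rotation"]).inv().apply(np.array(p,float)-m["xyz"])
    K=m["K"]; return np.array([K[0,2]+K[0,0]*v[0]/-v[2],K[1,2]-K[1,1]*v[1]/-v[2]])
HUE={'red':[(0,8),(172,180)],'yellow':[(22,34)],'green':[(50,75)],'blue':[(105,122)],'pink':[(160,172)]}
def blobs(im,col,amin=25,s=110,v=40):
    hsv=cv2.cvtColor(im,cv2.COLOR_RGB2HSV); m=0
    for a,b in HUE[col]: m=m|cv2.inRange(hsv,(a,s,v),(b,255,255))
    cs,_=cv2.findContours(m,cv2.RETR_EXTERNAL,cv2.CHAIN_APPROX_NONE)
    return [c for c in cs if cv2.contourArea(c)>amin]
E
python3 - <<'E'
from h import *
im=cv2.imread("pics/top0.png")[:,:,::-1]; m=camera_model("top")
ztop=dict(red=62,yellow=112,green=100,blue=56)
for col in ('red','yellow','green','blue'):
    for c in blobs(im,col):
        x,y,w,h=cv2.boundingRect(c); p=(x+(w-1)/2,y+(h-1)/2)
        # outline on the plane z=18: size there
        P=np.array([at(m,q,18) for q in c[:,0]],np.float32); r=cv2.minAreaRect(P)
        print(col,np.round(p,1),(w,h),'z18',np.round(r[0],0),'size',np.round(r[1]),'ang',round(r[2]),'captop',np.round(at(m,p,ztop[col])))
big=cv2.resize(im[140:280,80:350],None,fx=2.9,fy=2.9,interpolation=cv2.INTER_CUBIC)
cv2.imwrite("pics/crop.png",np.clip(big[:,:,::-1]*1.8,0,255).astype(np.uint8))
E
```

```text
red [210. 207.] (21, 21) z18 [608.  64.] size [58. 57.] ang 45 captop [602.  60.]
red [271. 198.] (11, 11) z18 [ 633. -114.] size [30. 30.] ang 90 captop [ 626. -110.]
red [428.5 163.5] (16, 18) z18 [ 737. -594.] size [55. 26.] ang 33 captop [ 724. -568.]
yellow [134.  263.5] (13, 14) z18 [448. 277.] size [36. 34.] ang 3 captop [451. 249.]
yellow [199.  251.5] (29, 30) z18 [480.  95.] size [82. 80.] ang 0 captop [480.  83.]
green [332.  198.5] (11, 12) z18 [ 630. -294.] size [30. 33.] ang 87 captop [ 618. -273.]
green [146.5 198. ] (28, 27) z18 [635. 250.] size [75. 76.] ang 87 captop [623. 227.]
green [147. 154.] (23, 23) z18 [768. 253.] size [55. 57.] ang 76 captop [745. 230.]
blue [335. 261.] (19, 19) z18 [ 449. -294.] size [52. 51.] ang 89 captop [ 450. -284.]
blue [271.5 254.5] (28, 28) z18 [ 468. -114.] size [76. 77.] ang 44 captop [ 470. -109.]
blue [433. 133.] (41, 59) z18 [ 833. -614.] size [208.  18.] ang 29 captop [ 818. -594.]
```

View pics/crop.png

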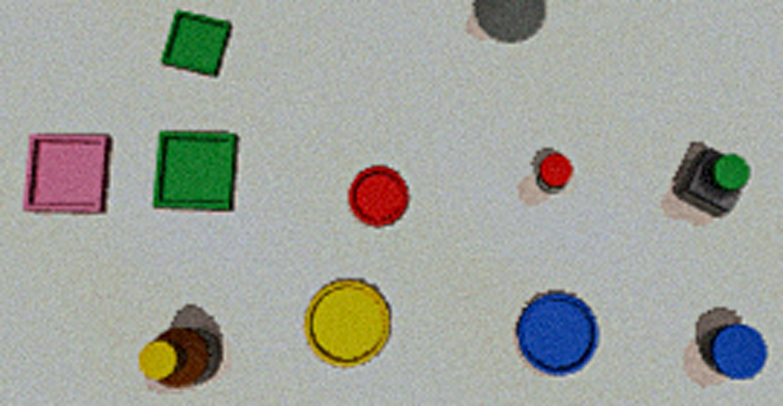

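Sizes on the z=18 plane match: red 58, yellow 81, blue 77, green 76 mm. The small green decoy is 56 mm, so (147,199) is confirmed as the green holder. Next I move above the amber bottle.

Request:
arm_command([
  [-1,1.5,0.5,0,0,5],
  [-3,4.5,1,0,0,12],
  [-5,7.5,1.5,0,0,19],
  [-7.5,11,2,0,0,26],
  [-10,14.5,2.5,0,0,33],
  [-12.5,18,3,0,0,40],
  [-15,21.5,3.5,0,0,47],
  [-17.5,25,4.5,0,0,54],
  [-20,28.5,5.4,0,0,60],
  [-21.3,31,5.4,0,0,65],
  [-21.8,31.6,5.4,0,0,66.8],
  [-21.8,31.6,5.4,0,0,66.8],
], jaw=6.5)

```text
t: 1.1
eef_pos: [451.9, 247.8, 350.4]
tcp_rot: [3.141, 0.001, -0.005]
ft_force: [0.1, 0.4, 0.7]
opening: 0.683
```

```bash
cat >> h.py <<'E'
CAP=dict(yellow=(122,34),green=(110,34),blue=(64,52),red=(72,32))
def look(name,col,z,save=None):
    """blobs of colour in a wrist picture, centred on plane z"""
    m=camera_model("wrist"); im=read_camera("wrist")
    if save: cv2.imwrite(save,im[:,:,::-1])
    for c in blobs(im,col,80):
        P=np.array([at(m,q,z) for q in c[:,0]],np.float32); r=cv2.minEnclosingCircle(P); a=cv2.minAreaRect(P)
        print(col,'px',c[:,0].mean(0).round(),'circle',np.round(r[0],1),round(2*r[1],1),'rect',np.round(a[0],1),np.round(a[1],1),round(a[2],1))
    return im,m
def go(x,y,zg,yaw=None,dz=None):
    """cm / deg from now to grasp point (x,y,zg), yaw deg"""
    s=state(); Rt=R.from_euler('xyz',s['tcp_rot']); p=s['eef_pos']
    t=np.array([x,y,zg+env.grip_point_offset]); d=Rt.inv().apply(t-p)/10
    yw=np.degrees(s['tcp_rot'][2]); rz=0 if yaw is None else (yw-yaw+180)%360-180
    print('t',round(s['t'],2),'tcp',p.round(1),'rot',np.degrees(s['tcp_rot']).round(2),'->',d.round(2),'rz',round(rz,1))
E
python3 - <<'E'
from h import *
look('a','yellow',120,"pics/w1.png")
go(451,249,109,0)
E
```

```text
yellow px [283. 303.] circle [472.6 171. ] 56.8 rect [472.5 175.1] [26.1 55.2] 89.8
yellow px [259. 223.] circle [450.5 243.2] 31.1 rect [451.1 240.4] [20.7 28.7] 87.8
t 1.15 tcp [451.1 249.  350.5] rot [ 1.8e+02  3.0e-02 -7.0e-02] -> [-0.    0.    7.02] rz -0.1
```

View pics/w1.png

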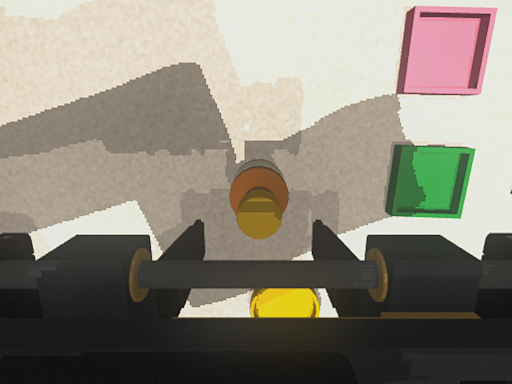

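The wrist view shows the amber bottle's cap at about (259,217), centred between the fingers. The green holder is at (432,180) and the yellow one at the bottom, partly hidden.

```bash
python3 - <<'E'
from h import *
m=camera_model("wrist")
print('cap seen',at(m,(259,217.5),120), 'edges',at(m,(236,217),122),at(m,(281,217),122),'expected row',proj(m,(451,249,122)))
im=cv2.imread("pics/w1.png"); hsv=cv2.cvtColor(im,cv2.COLOR_BGR2HSV); print(hsv[185:246:4,259].tolist())
E
```

```text
cap seen [451.63973804 247.48701345] edges [434.90060693 248.56080073] [467.64123898 248.51671808] expected row [258.1237487 216.3971252]
[[13, 159, 125], [17, 144, 87], [20, 153, 100], [21, 165, 113], [21, 182, 132], [21, 173, 115], [21, 177, 115], [22, 190, 152], [22, 188, 148], [22, 194, 147], [21, 193, 147], [21, 188, 148], [21, 190, 146], [22, 198, 147], [16, 43, 147], [16, 47, 147]]
```

Request:
arm_command([
  [0,0,1,0,0,0],
  [0,0,3,0,0,0],
  [0,0,5,0,0,0],
  [0,0,6.3,0,0,0],
  [0,0,7,0,0,0],
  [0,0,7,0,0,0],
  [0,0,7,0,0,0],
])

```text
t: 1.73
eef_pos: [450.4, 250.5, 280.7]
tcp_rot: [3.142, 0.0, 0.002]
ft_force: [-0.1, -0.5, 0.2]
opening: 0.686
```

Request:
arm_command([
  [0,0,0,0,0,0],
  [0,0,0,0,0,0],
  [0,0,0,0,0,0],
  [0,0,0,0,0,0],
  [0,0,0,0,0,0],
  [0,0,0,0,0,0],
  [0,0,0,0,0,0],
  [0,0,0,0,0,0],
], jaw=1.0)

```text
t: 2.4
eef_pos: [450.9, 249.6, 281.0]
tcp_rot: [-3.141, -0.001, -0.0]
ft_force: [1.1, 0.1, 3.3]
opening: 0.35
```

Request:
arm_command([
  [0,0,-0.3,0,0,0],
  [0,0,-1,0,0,0],
  [0,0,-2,0,0,0],
  [0,0,-3,0,0,0],
  [0,0,-4,0,0,0],
  [0,0,-4.5,0,0,0],
  [0,0,-4.5,0,0,0],
])

```text
t: 2.98
eef_pos: [450.8, 249.7, 327.3]
tcp_rot: [-3.141, -0.002, 0.0]
ft_force: [-1.8, -0.4, -3.1]
opening: 0.352
```

```bash
python3 - <<'E'
from h import *
go(480,95,154,0)
look('a','yellow',18,"pics/w2.png")
E
```

```text
t 2.98 tcp [450.8 249.7 327.3] rot [-1.7994e+02 -1.4000e-01  1.0000e-02] -> [ 2.92 15.47  0.19] rz 0.0
yellow px [271. 302.] circle [466.6 123.8] 73.5 rect [466.6 124.4] [35.9 64.8] 89.9
yellow px [255. 247.] circle [451.5 178.1] 65.0 rect [451.5 193.1] [33.4 64.9] 89.9
```

View pics/w2.png

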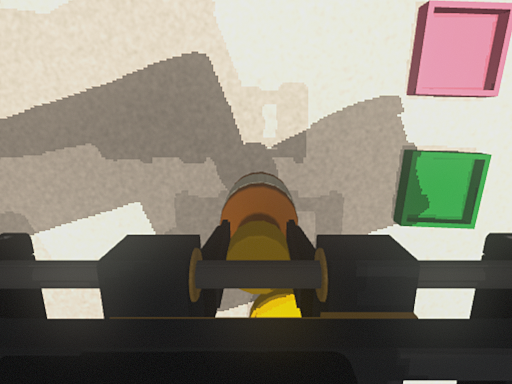

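Request:
arm_command([
  [0.1,0.7,0,0,0,0],
  [0.4,2.2,0,0,0,0],
  [0.8,4.5,0,0,0,0],
  [1.3,7,0,0,0,0],
  [1.8,9.7,0,0,0,0],
  [2.3,12,0,0,0,0],
  [2.6,14,0,0,0,0],
  [2.8,15.1,0,0,0,0],
  [2.9,15.5,0,0,0,0],
  [2.9,15.5,0,0,0,0],
])

```text
t: 3.87
eef_pos: [479.9, 94.1, 325.5]
tcp_rot: [-3.141, 0.0, -0.001]
ft_force: [0.2, 1.0, -2.3]
opening: 0.353
```

```bash
python3 - <<'E'
from h import *
im=cv2.imread("pics/scene0.png")[:,:,::-1]; m=camera_model("scene")
for col,z in (('red',18),('yellow',18),('green',18),('blue',18)):
    for c in blobs(im,col,40):
        P=np.array([at(m,q,z) for q in c[:,0]],np.float32); a=cv2.minAreaRect(P)
        print(col,c[:,0].mean(0).round(),'rect',np.round(a[0],1),np.round(a[1],1),round(a[2],1))
go(480,95,113.5,0)
im,m=look('a','yellow',18)
t=read_camera("top"); cv2.imwrite("pics/t2.png",t[:,:,::-1])
E
```

```text
red [361. 315.] rect [622.4 366.7] [42.1 86.4] 43.5
red [291. 222.] rect [609.4  67.5] [57.9 56.7] 58.4
red [252. 169.] rect [ 598.6 -158.1] [29.5 29. ] 59.5
red [153. 106.] rect [ 736.7 -593.4] [50.4 25. ] 36.3
yellow [393. 220.] rect [382.  193.7] [53.3 35. ] 33.1
yellow [337. 211.] rect [484.8  97.3] [82.  83.7] 1.1
green [275. 307.] rect [773.  258.8] [56.3 56.4] 75.8
green [324. 279.] rect [637.1 252.1] [75.6 75.9] 87.7
blue [298. 163.] rect [ 471.5 -111.1] [78.  75.6] 58.0
blue [274. 118.] rect [ 423.3 -329.4] [47.8 48.4] 59.2
blue [121. 114.] rect [ 837.6 -607.1] [205.8  16.6] 29.0
t 3.87 tcp [479.9  94.1 325.5] rot [-1.7999e+02  2.0000e-02 -7.0000e-02] -> [ 0.01 -0.09  4.07] rz -0.1
yellow px [258. 244.] circle [477.5  33.8] 49.7 rect [476.6  36.2] [47.7 26.6] 22.7
yellow px [263. 171.] circle [483.8 103.1] 64.9 rect [486.  113.4] [29.  64.7] 78.2
```

Request:
arm_command([
  [0.2,-0.2,0.5,0,0,0],
  [0.2,-0.2,1.3,0,0,0],
  [0.2,-0.2,2.1,0,0,0],
  [0.2,-0.2,2.8,0,0,0],
  [0.2,-0.2,3.2,0,0,0],
  [0.2,-0.2,3.5,0,0,0],
  [0.2,-0.2,3.7,0,0,0],
  [0.2,-0.2,3.85,0,0,0],
  [0.2,-0.2,3.95,0,0,0],
  [0.2,-0.2,4.0,0,0,0],
  [0.2,-0.2,4.0,0,0,0],
])

```text
t: 4.88
eef_pos: [481.8, 96.6, 285.8]
tcp_rot: [-3.141, -0.0, 0.0]
ft_force: [0.7, -0.3, -2.1]
opening: 0.35
```

```bash
python3 - <<'E'
from h import *
im,m=look('a','yellow',18,"pics/w3.png")
s=state();print(s['eef_pos'],s['ft_force'])
E
```

```text
yellow px [265. 241.] circle [485.4  52.6] 50.1 rect [485.   60.3] [31.8 48.6] 87.7
yellow px [268. 174.] circle [488.8 114.3] 54.2 rect [490.3 120.4] [19.3 53.7] 75.9
[481.78110184  96.64638979 285.89732417] [-0.48940401 -0.97777532 -1.95453903]
```

View pics/w3.png

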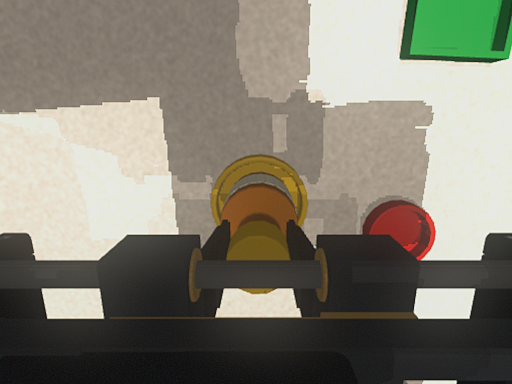

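The wrist view shows the amber bottle inside the yellow holder ring, at about (259,195) and well centred. I lower it the last millimetres and then release.

Request:
arm_command([
  [0,0,0.07,0,0,0],
  [0,0,0.14,0,0,0],
  [0,0,0.14,0,0,0],
])

```text
t: 5.18
eef_pos: [481.9, 96.7, 284.9]
tcp_rot: [-3.141, -0.001, 0.0]
ft_force: [0.0, -0.0, 5.3]
opening: 0.351
```

Request:
arm_command([
  [0,0,0,0,0,0],
  [0,0,0,0,0,0],
  [0,0,0,0,0,0],
  [0,0,0,0,0,0],
  [0,0,-1,0,0,0],
  [0,0,-3,0,0,0],
  [0,0,-5.5,0,0,0],
  [0,0,-7,0,0,0],
  [0,0,-7,0,0,0],
], jaw=7.0)

```text
t: 5.93
eef_pos: [482.0, 96.7, 357.0]
tcp_rot: [-3.141, -0.005, 0.0]
ft_force: [0.6, -0.2, 0.2]
opening: 0.732
```

```bash
python3 - <<'E'
from h import *
go(450,-284,150,0)
m=camera_model("top");im=cv2.imread("pics/scene0.png")[:,:,::-1]; ms=camera_model("scene")
# caps in the scene picture: top-face height planes
for col,z in (('blue',54),('red',62),('green',99)):
    for c in blobs(im,col,40):
        r=cv2.boundingRect(c); print(col,c[:,0].mean(0).round(),at(ms,(r[0]+(r[2]-1)/2,r[1]+(r[3]-1)/2),z).round(1))
E
```

```text
t 5.93 tcp [482.   96.7 357. ] rot [-1.7998e+02 -2.6000e-01  1.0000e-02] -> [-3.23 38.07  3.54] rz 0.0
blue [298. 163.] [495.2 -78.1]
blue [274. 118.] [ 448.6 -288.2]
blue [121. 114.] [ 849.7 -551.5]
red [361. 315.] [648.4 386.2]
red [291. 222.] [631.4  98.8]
red [252. 169.] [ 620.8 -116.2]
red [153. 106.] [ 752.2 -526.8]
green [275. 307.] [799.1 299.6]
green [324. 279.] [674.7 293.5]
```

Request:
arm_command([
  [-0.1,1.5,0,0,0,0],
  [-0.4,5,0,0,0,0],
  [-0.8,9,0.5,0,0,0],
  [-1.2,13,1,0,0,0],
  [-1.5,17,1.5,0,0,0],
  [-1.8,21,2,0,0,0],
  [-2.2,25,2.5,0,0,0],
  [-2.5,29,3,0,0,0],
  [-2.8,33,4,0,0,0],
  [-3.1,36.5,4.5,0,0,0],
  [-3.2,38.2,4.5,0,0,0],
  [-3.2,38.2,4.5,0,0,0],
])

```text
t: 6.93
eef_pos: [449.3, -288.5, 307.9]
tcp_rot: [-3.141, 0.001, -0.003]
ft_force: [-0.1, 0.8, -0.2]
opening: 0.742
```

```bash
python3 - <<'E'
from h import *
im,m=look('a','blue',62,"pics/w4.png")
go(450,-285,55,0)
E
```

```text
blue px [275. 213.] circle [ 459.3 -288.5] 34.3 rect [ 461.8 -287.7] [24.4 29.6] 31.8
blue px [275. 180.] circle [ 461.6 -267.9] 36.6 rect [ 463.3 -264.8] [ 9.4 36.5] 60.6
blue px [282.  14.] circle [ 466.2 -144.1] 61.1 rect [ 466.2 -155.3] [23.6 61.1] 89.7
t 6.98 tcp [ 449.3 -286.6  308.1] rot [-1.7994e+02  6.0000e-02 -1.5000e-01] -> [ 0.08 -0.16  8.18] rz -0.1
```

View pics/w4.png

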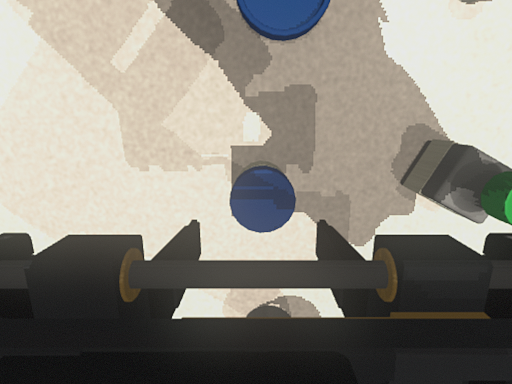

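```bash
python3 - <<'E'
from h import *
m=camera_model("wrist")
print(at(m,(263,199),64),[at(m,q,64).round(1) for q in((230,199),(296,199),(263,166),(263,232))], at(m,(283,40),0))
# square bottle yaw: body-base edge + top edge of body visible
for a,b,z in (((402,180),(437,140),0),((421,194),(474,218),62)): 
    d=at(m,b,z)-at(m,a,z);print(at(m,a,z).round(),at(m,b,z).round(),np.degrees(np.arctan2(d[1],d[0])))
E
```

```text
[ 452.90680152 -277.52453945] [array([ 427.5, -277.5]), array([ 478.3, -277.6]), array([ 452.9, -252. ]), array([ 452.9, -304.6])] [ 471.15446978 -151.17151716]
[ 589. -276.] [ 618. -238.] 53.31794127239466
[ 575. -274.] [ 619. -294.] -23.896660992102248
```

Request:
arm_command([
  [0.2,-0.5,1.5,0,0,0],
  [0.2,-0.5,4,0,0,0],
  [0.2,-0.5,6.5,0,0,0],
  [0.2,-0.5,7.6,0,0,0],
  [0.2,-0.5,8.1,0,0,0],
  [0.2,-0.5,8.1,0,0,0],
  [0.2,-0.5,8.1,0,0,0],
])

```text
t: 7.57
eef_pos: [452.1, -280.1, 228.9]
tcp_rot: [3.141, -0.0, 0.001]
ft_force: [0.6, -0.4, -0.4]
opening: 0.735
```

Request:
arm_command([
  [0,0,0,0,0,0],
  [0,0,0,0,0,0],
  [0,0,0,0,0,0],
  [0,0,0,0,0,0],
  [0,0,0,0,0,0],
  [0,0,0,0,0,0],
], jaw=2.0)

```text
t: 8.07
eef_pos: [451.9, -280.4, 229.0]
tcp_rot: [3.141, -0.001, 0.0]
ft_force: [0.1, 0.5, 6.8]
opening: 0.543
```

Request:
arm_command([
  [0,0,-0.3,0,0,0],
  [0,0,-1,0,0,0],
  [0,0,-2,0,0,0],
  [0,0,-3,0,0,0],
  [0,0,-4,0,0,0],
  [0,0,-4.5,0,0,0],
  [0,0,-4.5,0,0,0],
])

```text
t: 8.65
eef_pos: [451.9, -280.4, 274.9]
tcp_rot: [3.14, -0.002, 0.0]
ft_force: [-0.7, 0.2, -1.5]
opening: 0.543
```

```bash
python3 - <<'E'
from h import *
go(470,-112.5,100,0)
im,m=look('a','blue',18,"pics/w5.png")
E
```

```text
t 8.65 tcp [ 451.9 -280.4  274.9] rot [ 1.7992e+02 -1.1000e-01  1.0000e-02] -> [  1.81 -16.79   0.34] rz 0.0
blue px [258. 292.] circle [ 452.3 -356.5] 51.1 rect [ 452.3 -361.5] [10.  51.1] 89.9
blue px [262. 240.] circle [ 454.6 -319.9] 78.1 rect [ 454.9 -306.6] [44. 77.] 89.9
blue px [282.  14.] circle [ 469.5 -132.4] 70.2 rect [ 469.5 -144.7] [25.3 70.2] 90.0
```

View pics/w5.png

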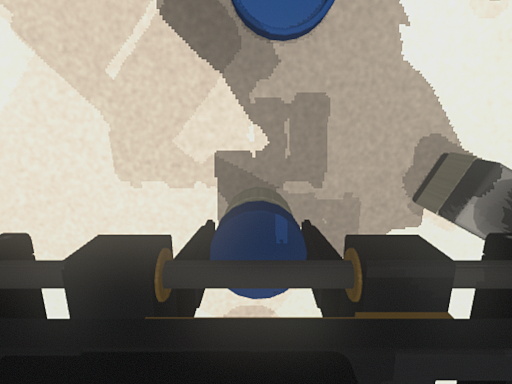

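The jar is held upright, with its lid centred at (258,249) between the pads. The blue holder is ahead at (283,0).

Request:
arm_command([
  [0.1,-0.8,0,0,0,0],
  [0.3,-2.4,0,0,0,0],
  [0.5,-4.8,0,0,0,0],
  [0.8,-7.5,0,0,0,0],
  [1.1,-10.3,0,0,0,0],
  [1.4,-13,0,0,0,0],
  [1.6,-15.2,0,0,0,0],
  [1.8,-16.4,0,0,0,0],
  [1.8,-16.8,0,0,0,0],
  [1.8,-16.8,1,0,0,0],
  [1.8,-16.8,1.8,0,0,0],
  [1.8,-16.8,1.8,0,0,0],
])

```text
t: 9.7
eef_pos: [469.6, -112.8, 253.9]
tcp_rot: [-3.141, 0.002, -0.0]
ft_force: [-0.8, 0.1, -2.0]
opening: 0.542
```

```bash
python3 - <<'E'
from h import *
go(470,-112.5,61.7,0)
im,m=look('a','blue',18,"pics/w6.png")
e=cv2.imread("pics/w6.png")
for a in np.arange(0,2*np.pi,.02):
  for x,y,r,z in((470,-112.5,40,18),(470,-112.5,35,18)):
    q=proj(m,(x+r*np.cos(a),y+r*np.sin(a),z)).round().astype(int); cv2.circle(e,tuple(int(v) for v in q),0,(0,255,255),-1)
cv2.imwrite("pics/w6.png",e)
E
```

```text
t 9.7 tcp [ 469.6 -112.8  253.9] rot [-1.7995e+02  1.1000e-01 -2.0000e-02] -> [ 0.05 -0.03  2.09] rz -0.0
blue px [258. 292.] circle [ 469.  -176.4] 45.0 rect [ 469.  -180.5] [45.   8.2] 0.0
blue px [259. 211.] circle [ 469.4 -120.1] 94.3 rect [ 470.6 -111.7] [76.8 76.6] 90.0
```

View pics/w6.png

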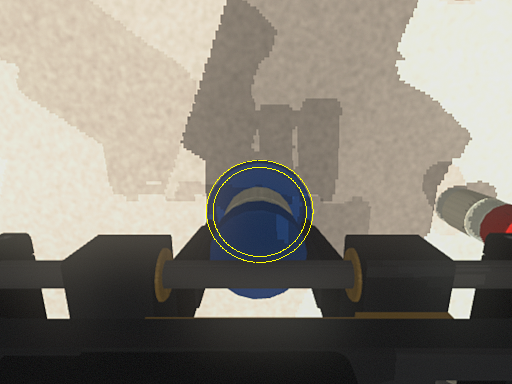

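The drawn ring (470,-112.5) coincides with the blue holder, and the jar is centred over it. Lowering it now.

Request:
arm_command([
  [0,0,0.3,0,0,0],
  [0,0,0.8,0,0,0],
  [0,0,1.2,0,0,0],
  [0,0,1.5,0,0,0],
  [0,0,1.75,0,0,0],
  [0,0,1.9,0,0,0],
  [0,0,2.0,0,0,0],
  [0,0,2.07,0,0,0],
  [0,0,2.14,0,0,0],
  [0,0,2.14,0,0,0],
])

```text
t: 10.58
eef_pos: [469.8, -112.3, 233.9]
tcp_rot: [-3.142, -0.0, 0.0]
ft_force: [-1.0, -0.4, -2.4]
opening: 0.546
```

Request:
arm_command([
  [0,0,0.06,0,0,0],
  [0,0,0.12,0,0,0],
  [0,0,0.12,0,0,0],
])

```text
t: 10.83
eef_pos: [469.8, -112.3, 232.9]
tcp_rot: [3.142, -0.0, 0.0]
ft_force: [-0.1, 0.6, 2.6]
opening: 0.542
```

Request:
arm_command([
  [0,0,0,0,0,0],
  [0,0,0,0,0,0],
  [0,0,0,0,0,0],
  [0,0,0,0,0,0],
  [0,0,-1,0,0,0],
  [0,0,-3,0,0,0],
  [0,0,-6,0,0,0],
  [0,0,-9,0,0,0],
  [0,0,-11,0,0,0],
  [0,0,-12,0,0,0],
  [0,0,-12,0,0,0],
], jaw=7.0)

```text
t: 11.75
eef_pos: [469.7, -112.3, 355.5]
tcp_rot: [3.14, -0.004, 0.0]
ft_force: [0.9, 0.4, -1.0]
opening: 0.732
```

Request:
arm_command([
  [1,1,0,0,0,0],
  [3,3.2,0,0,0,0],
  [5.5,6,0,0,0,0],
  [8,8.8,0,0,0,0],
  [10.5,11.6,0,0,0,0],
  [12.7,14,0,0,0,0],
  [14.3,15.6,0,0,0,0],
  [14.8,16,0,0,0,0],
  [14.8,16,0,0,0,0],
])

```text
t: 12.5
eef_pos: [618.1, -273.0, 351.2]
tcp_rot: [-3.141, 0.001, -0.001]
ft_force: [0.8, 0.3, -0.5]
opening: 0.735
```

```bash
python3 - <<'E'
from h import *
im,m=look('a','green',108,"pics/w7.png")
go(618,-273,100,0)
print(m)
E
```

```text
t 12.55 tcp [ 617.5 -272.1  351.6] rot [-1.7994e+02  1.0000e-01 -1.0000e-02] -> [0.06 0.1  8.03] rz -0.0
{'K': array([[300.83461907,   0.        , 257.88604108],
       [  0.        , 300.83461907, 195.9370819 ],
       [  0.        ,   0.        ,   1.        ]]), 'xyz': array([ 618.32169632, -204.31185236,  330.97857766]), 'rotation': array([-0.25016814,  0.00237737, -0.00141872])}
```

View pics/w7.png

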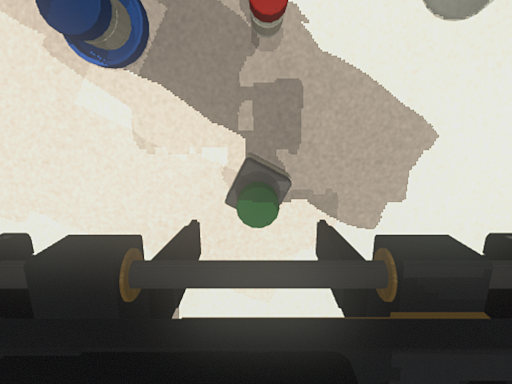

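The green cap is at (258,206), centred between the fingers. The body corners are near (226,205), (248,157) and (291,184), and the jar is standing in the blue holder.

```bash
python3 - <<'E'
from h import *
m=camera_model("wrist")
print('cap',[at(m,q,110).round(1) for q in((258,205.5),(236,205),(280,205))])
c=[at(m,q,62) for q in((226,205),(248,157),(291,184))]
for a,b in((0,1),(1,2)):
    d=c[b]-c[a]; print(np.round(c[a]),np.round(c[b]),np.hypot(*d).round(),np.degrees(np.arctan2(d[1],d[0])).round(1))
im=cv2.imread("pics/w7.png"); g=im[140:235,205:310]
cv2.imwrite("pics/w7c.png",np.clip(cv2.resize(g,None,fx=6,fy=6,interpolation=cv2.INTER_CUBIC)*1.6,0,255).astype(np.uint8))
E
```

```text
cap [array([ 617.1, -267.4]), array([ 600.2, -267. ]), array([ 633.9, -267. ])]
[ 587. -281.] [ 608. -236.] 49.0 64.9
[ 608. -236.] [ 647. -261.] 46.0 -32.3
```

View pics/w7c.png

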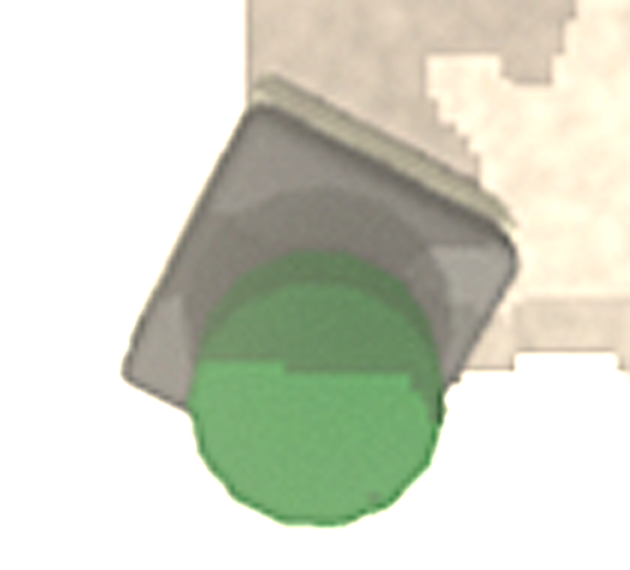

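Request:
arm_command([
  [0,-0.2,1.5,0,0,0],
  [0,-0.2,4,0,0,0],
  [0,-0.2,6.3,0,0,0],
  [0,-0.2,7.5,0,0,0],
  [0,-0.2,8.0,0,0,0],
  [0,-0.2,8.0,0,0,0],
  [0,-0.2,8.0,0,0,0],
])

```text
t: 13.13
eef_pos: [617.8, -270.1, 273.7]
tcp_rot: [3.141, -0.001, 0.0]
ft_force: [-0.1, 0.2, 0.8]
opening: 0.735
```

Request:
arm_command([
  [0,0,0,0,0,0],
  [0,0,0,0,0,0],
  [0,0,0,0,0,0],
  [0,0,0,0,0,0],
  [0,0,0,0,0,0],
  [0,0,0,0,0,0],
  [0,0,0,0,0,0],
  [0,0,0,0,0,0],
], jaw=1.0)

```text
t: 13.8
eef_pos: [617.8, -270.3, 272.8]
tcp_rot: [-3.142, 0.0, 0.0]
ft_force: [-0.8, -0.4, 1.4]
opening: 0.348
```

Request:
arm_command([
  [0,0,-0.3,0,0,0],
  [0,0,-1,0,0,0],
  [0,0,-2.5,0,0,0],
  [0,0,-5,0,0,0],
  [0,0,-8,0,0,0],
  [0,0,-10.5,0,0,0],
  [0,0,-12,0,0,0],
  [0,0,-12.5,0,0,0],
  [0,0,-12.5,0,0,0],
])

```text
t: 14.55
eef_pos: [617.7, -270.2, 399.1]
tcp_rot: [3.141, -0.002, 0.0]
ft_force: [0.4, -1.1, -2.4]
opening: 0.349
```

```bash
python3 - <<'E'
from h import *
go(636,251,225,24.5)
im,m=look('a','green',110,"pics/w8.png")
E
```

```text
t 14.55 tcp [ 617.7 -270.2  399.1] rot [ 1.7995e+02 -1.1000e-01  1.0000e-02] -> [  1.84 -52.12   0.23] rz -24.5
green px [261. 250.] circle [ 619.5 -322.7] 26.5 rect [ 620.6 -322.7] [20.9 22.3] 90.0
```

View pics/w8.png

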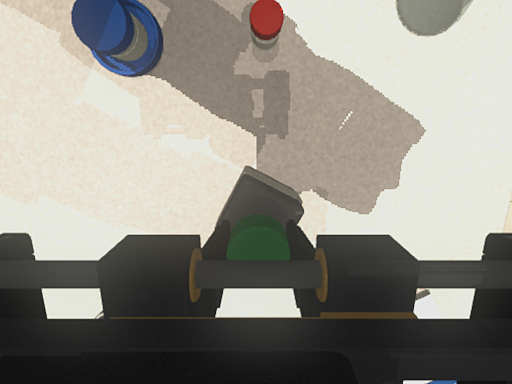

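Request:
arm_command([
  [0,-0.5,0,0,0,0],
  [0,-1.6,0,0,0,0],
  [0.1,-3.2,0,0,0,0],
  [0.2,-5.2,0,0,0,0],
  [0.3,-7.6,0,0,0,0],
  [0.4,-10.2,0,0,0,0],
  [0.5,-12.9,0,0,0,0],
  [0.5,-15.6,0,0,0,0],
  [0.6,-18.3,0,0,0,0],
  [0.7,-21,0,0,0,0],
  [0.8,-23.7,0,0,0,0],
  [0.9,-26.4,0,0,0,0],
])

```text
t: 15.6
eef_pos: [626.2, -3.5, 397.2]
tcp_rot: [-3.141, 0.001, 0.001]
ft_force: [0.3, 0.1, -2.9]
opening: 0.352
```

Request:
arm_command([
  [0.1,-2.7,0,0,0,-2],
  [0.2,-5.4,0,0,0,-5],
  [0.3,-8.1,0,0,0,-8],
  [0.4,-10.8,0,0,0,-11],
  [0.5,-13.5,0,0,0,-14],
  [0.6,-16.2,0,0,0,-17],
  [0.7,-18.8,0,0,0,-20],
  [0.8,-21.2,0,0,0,-22],
  [0.9,-23.2,0,0,0,-23.5],
  [0.9,-24.7,0,0,0,-24.5],
  [0.9,-25.5,0,0,0,-24.5],
  [0.9,-25.7,0,0,0,-24.5],
])

```text
t: 16.6
eef_pos: [635.1, 252.4, 397.3]
tcp_rot: [-3.141, 0.001, 0.429]
ft_force: [-0.4, -0.1, -2.9]
opening: 0.354
```

```bash
cat > ov.py <<'E'
from h import *
def boxes(e,m,cx,cy,yaw,half,z):
    c=[proj(m,np.array([cx,cy,z])+R.from_euler('z',yaw,degrees=True).apply([sx*half,sy*half,0])) for sx,sy in((1,1),(1,-1),(-1,-1),(-1,1))]
    cv2.polylines(e,[np.round(c).astype(int)],True,(0,255,255),1)
E
python3 - <<'E'
from ov import *
go(636,251,140,24.5)
im,m=look('a','green',18,"pics/w9.png")
e=cv2.imread("pics/w9.png"); boxes(e,m,636,251,-2.5,38,18); cv2.imwrite("pics/w9.png",e)
E
```

```text
t 16.6 tcp [635.1 252.4 397.3] rot [-1.7998e+02  4.0000e-02  2.4560e+01] -> [0.03 0.16 8.6 ] rz 0.1
green px [261. 237.] circle [671.7 169.7] 87.3 rect [666.7 181.4] [80.7 60.1] 24.6
green px [361. 213.] circle [767.4 255.3] 76.3 rect [767.3 255.3] [54.8 54.6] 75.0
green px [269. 170.] circle [639.  266.8] 52.9 rect [639.  268.3] [17.4 51.5] 87.7
green px [233. 174.] circle [606.  241.5] 35.9 rect [605.1 241.6] [34.3 13. ] 87.6
```

View pics/w9.png

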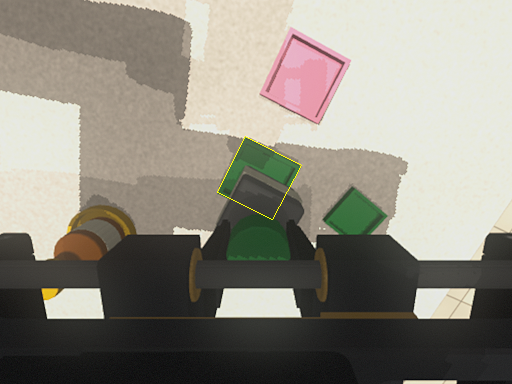

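The overlay matches the green holder and the bottle is parallel to it. Lowering.

Request:
arm_command([
  [0,0.1,0.6,0,0,0],
  [0,0.1,2,0,0,0],
  [0,0.1,4,0,0,0],
  [0,0.1,6,0,0,0],
  [0,0.1,8,0,0,0],
  [0,0.1,9.5,0,0,0],
  [0,0.1,10.5,0,0,0],
  [0,0.1,11.1,0,0,0],
  [0,0.1,11.5,0,0,0],
  [0,0.1,11.75,0,0,0],
  [0,0.1,11.9,0,0,0],
  [0,0.1,11.9,0,0,0],
])

```text
t: 17.65
eef_pos: [636.2, 249.7, 279.1]
tcp_rot: [3.142, -0.001, 0.428]
ft_force: [0.3, 0.4, -3.0]
opening: 0.352
```

Request:
arm_command([
  [0,0,0.06,0,0,0],
  [0,0,0.12,0,0,0],
  [0,0,0.12,0,0,0],
])

```text
t: 17.9
eef_pos: [636.1, 249.8, 277.8]
tcp_rot: [3.142, -0.0, 0.428]
ft_force: [-0.6, 0.5, -2.3]
opening: 0.351
```

Request:
arm_command([
  [0,0,0.06,0,0,0],
  [0,0,0.12,0,0,0],
  [0,0,0.12,0,0,0],
])

```text
t: 18.15
eef_pos: [636.2, 249.8, 276.8]
tcp_rot: [3.142, -0.001, 0.428]
ft_force: [-1.1, -0.4, 2.1]
opening: 0.352
```

Request:
arm_command([
  [0,0,0,0,0,0],
  [0,0,0,0,0,0],
  [0,0,0,0,0,0],
  [0,0,0,0,0,0],
  [0,0,-1,0,0,0],
  [0,0,-3,0,0,0],
  [0,0,-6,0,0,0],
  [0,0,-8.5,0,0,0],
  [0,0,-9.5,0,0,0],
  [0,0,-9.5,0,0,0],
], jaw=6.0)

```text
t: 18.98
eef_pos: [636.2, 249.8, 374.5]
tcp_rot: [3.141, -0.005, 0.428]
ft_force: [-0.7, 0.0, 0.3]
opening: 0.629
```

```bash
python3 - <<'E'
from h import *
go(624,-112,150,0)
im=read_camera("top"); cv2.imwrite("pics/t3.png",im[:,:,::-1]); m=camera_model("top")
print([ (c[:,0].mean(0).round(1).tolist(),cv2.boundingRect(c)) for k in('red','yellow','green','blue') for c in blobs(im,k,20)])
print('expected caps',proj(m,(636,250,110)),proj(m,(482,96,120)),proj(m,(470,-112.5,66)),proj(m,(624,-112,70)))
E
```

```text
t 18.98 tcp [636.2 249.8 374.5] rot [179.96  -0.28  24.51] -> [-16.14  32.41   5.26] rz 24.5
[([210.0, 207.1], (200, 197, 21, 21)), ([271.0, 198.3], (266, 193, 11, 12)), ([428.8, 163.2], (421, 155, 16, 18)), ([194.7, 250.8], (189, 245, 12, 13)), ([206.4, 253.2], (194, 238, 20, 28)), ([148.0, 155.5], (138, 147, 20, 18)), ([271.8, 254.8], (258, 241, 28, 28)), ([432.8, 132.7], (412, 103, 42, 60))]
expected caps [136.91227946 192.65851145] [193.63788154 250.77297933] [273.00730671 254.42279157] [271.79590298 198.36523121]
```

Request:
arm_command([
  [-0.6,1.2,0,0,0,2],
  [-2,4,0,0,0,5],
  [-3.8,7.6,0.5,0,0,9],
  [-5.6,11.2,1,0,0,13],
  [-7.4,14.8,1.5,0,0,17],
  [-9.2,18.4,2,0,0,20],
  [-11,22,3,0,0,22],
  [-12.8,25.6,4,0,0,24.5],
  [-14.6,29.2,5,0,0,24.5],
  [-15.7,31.5,5.5,0,0,24.5],
  [-16.1,32.4,5.5,0,0,24.5],
  [-16.1,32.4,5.5,0,0,24.5],
])

```text
t: 20.03
eef_pos: [623.4, -114.5, 314.6]
tcp_rot: [-3.141, 0.003, -0.004]
ft_force: [0.2, 0.3, 0.8]
opening: 0.637
```

```bash
python3 - <<'E'
from h import *
im,m=look('a','red',72,"pics/w10.png")
go(624,-112,61,0)
E
```

```text
red px [262. 202.] circle [ 625.9 -108.5] 33.8 rect [ 625.9 -108.5] [33.5 29.3] 89.0
red px [241.   8.] circle [612.   29.4] 41.2 rect [612.   22.9] [13.5 41.2] 89.6
t 20.08 tcp [ 623.6 -112.7  315.2] rot [-1.7996e+02  1.1000e-01 -1.6000e-01] -> [ 0.05 -0.07  8.29] rz -0.2
```

View pics/w10.png

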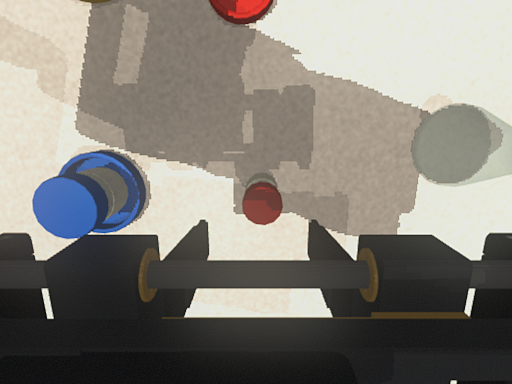

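The vial cap is at (262,202), between the fingers. The jar is in the blue holder at (95,195) and the flask is well clear at (460,145).

Request:
arm_command([
  [0.2,-0.3,1.5,0,0,0],
  [0.2,-0.3,4,0,0,0],
  [0.2,-0.3,6.5,0,0,0],
  [0.2,-0.3,7.8,0,0,0],
  [0.2,-0.3,8.3,0,0,0],
  [0.2,-0.3,8.3,0,0,0],
  [0.2,-0.3,8.3,0,0,0],
])

```text
t: 20.67
eef_pos: [626.4, -108.3, 234.1]
tcp_rot: [3.141, -0.001, 0.001]
ft_force: [0.7, 0.5, -0.2]
opening: 0.63
```

Request:
arm_command([
  [0,0,0,0,0,0],
  [0,0,0,0,0,0],
  [0,0,0,0,0,0],
  [0,0,0,0,0,0],
  [0,0,0,0,0,0],
  [0,0,0,0,0,0],
  [0,0,0,0,0,0],
  [0,0,0,0,0,0],
], jaw=1.0)

```text
t: 21.33
eef_pos: [626.1, -108.9, 233.7]
tcp_rot: [3.141, -0.001, 0.0]
ft_force: [0.1, -0.3, 4.9]
opening: 0.328
```

Request:
arm_command([
  [0,0,-0.3,0,0,0],
  [0,0,-1,0,0,0],
  [0,0,-2,0,0,0],
  [0,0,-3,0,0,0],
  [0,0,-4,0,0,0],
  [0,0,-4.5,0,0,0],
  [0,0,-4.5,0,0,0],
])

```text
t: 21.92
eef_pos: [626.2, -108.8, 280.2]
tcp_rot: [3.141, -0.003, 0.0]
ft_force: [0.5, -0.4, -0.5]
opening: 0.331
```

```bash
python3 - <<'E'
from h import *
go(608.5,66,100,0)
im,m=look('a','red',18,"pics/w11.png")
E
```

```text
t 21.92 tcp [ 626.2 -108.8  280.2] rot [ 1.7996e+02 -1.5000e-01  1.0000e-02] -> [ -1.77 -17.49   0.87] rz 0.0
red px [258. 244.] circle [ 626.8 -151.4] 55.0 rect [ 626.8 -141.8] [35.2 52.6] 89.9
red px [234.   6.] circle [609.5  41.2] 43.4 rect [609.5  36.1] [10.8 43.4] 90.0
```

Request:
arm_command([
  [-0.1,-0.8,0,0,0,0],
  [-0.3,-2.4,0,0,0,0],
  [-0.5,-4.8,0,0,0,0],
  [-0.8,-7.5,0,0,0,0],
  [-1.1,-10.3,0,0,0,0],
  [-1.4,-13,0,0,0,0],
  [-1.6,-15.4,0,0,0,0],
  [-1.7,-16.9,0,0,0,0],
  [-1.7,-17.4,0,0,0,0],
  [-1.7,-17.4,0.7,0,0,0],
  [-1.7,-17.4,1.3,0,0,0],
  [-1.7,-17.4,1.3,0,0,0],
])

```text
t: 22.97
eef_pos: [608.9, 64.2, 263.7]
tcp_rot: [3.142, 0.002, -0.001]
ft_force: [-0.7, -0.4, -0.8]
opening: 0.327
```

```bash
python3 - <<'E'
from h import *
go(608.5,66,66.4,0)
im,m=look('a','red',18,"pics/w12.png")
e=cv2.imread("pics/w12.png")
for a in np.arange(0,2*np.pi,.02):
  for r in(30,25):
    q=proj(m,(608.5+r*np.cos(a),66+r*np.sin(a),18)).round().astype(int); cv2.circle(e,tuple(int(v) for v in q),0,(0,255,255),-1)
cv2.imwrite("pics/w12.png",cv2.resize(e[120:320,150:370],None,fx=3,fy=3,interpolation=cv2.INTER_NEAREST))
E
```

```text
t 22.97 tcp [608.9  64.2 263.7] rot [ 1.8e+02  1.2e-01 -4.0e-02] -> [-0.03 -0.18  2.6 ] rz -0.0
red px [258. 219.] circle [608.2  55.2] 82.6 rect [608.4  59.1] [58.  74.2] 0.0
```

View pics/w12.png

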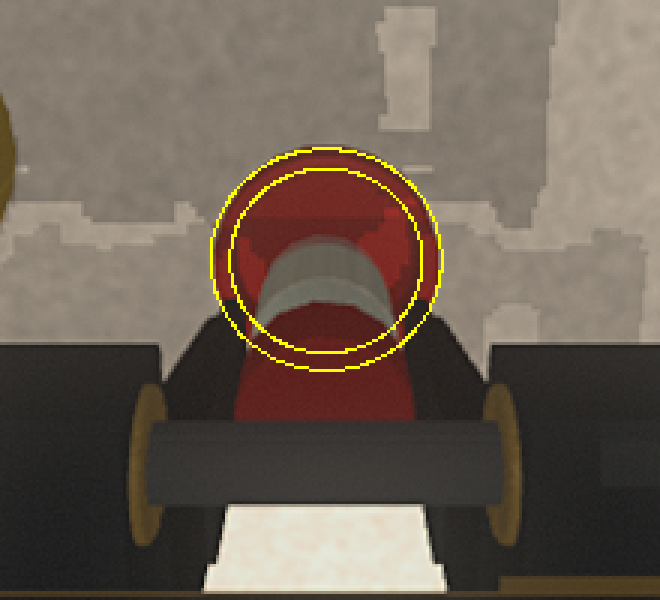

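The ring matches the red holder and the vial is just about centred. I lower it with a 2 mm correction.

Request:
arm_command([
  [0,-0.2,0.2,0,0,0],
  [0,-0.2,0.7,0,0,0],
  [0,-0.2,1.2,0,0,0],
  [0,-0.2,1.6,0,0,0],
  [0,-0.2,1.95,0,0,0],
  [0,-0.2,2.2,0,0,0],
  [0,-0.2,2.37,0,0,0],
  [0,-0.2,2.5,0,0,0],
  [0,-0.2,2.6,0,0,0],
  [0,-0.2,2.6,0,0,0],
])

```text
t: 23.85
eef_pos: [609.0, 67.2, 239.3]
tcp_rot: [-3.142, -0.0, 0.0]
ft_force: [0.2, -0.8, -1.3]
opening: 0.327
```

Request:
arm_command([
  [0,0,0.06,0,0,0],
  [0,0,0.12,0,0,0],
  [0,0,0.12,0,0,0],
])

```text
t: 24.1
eef_pos: [609.0, 67.2, 238.1]
tcp_rot: [-3.141, -0.0, 0.0]
ft_force: [0.4, -0.9, -0.6]
opening: 0.329
```

Request:
arm_command([
  [0,0,0.05,0,0,0],
  [0,0,0.1,0,0,0],
  [0,0,0.1,0,0,0],
])

```text
t: 24.35
eef_pos: [609.0, 67.2, 237.7]
tcp_rot: [-3.142, -0.001, 0.0]
ft_force: [-1.5, -0.2, 5.5]
opening: 0.327
```

Request:
arm_command([
  [0,0,0,0,0,0],
  [0,0,0,0,0,0],
  [0,0,0,0,0,0],
  [0,0,0,0,0,0],
  [0,0,-1,0,0,0],
  [0,0,-3,0,0,0],
  [0,0,-6,0,0,0],
  [0,0,-10,0,0,0],
  [0,0,-14,0,0,0],
  [0,0,-17,0,0,0],
  [0,0,-18,0,0,0],
  [0,0,-18,0,0,0],
], jaw=5.5)

```text
t: 25.35
eef_pos: [608.8, 67.2, 420.6]
tcp_rot: [-3.141, -0.006, 0.0]
ft_force: [-0.7, 0.4, -0.1]
opening: 0.581
```

```bash
python3 - <<'E'
from h import *
a=read_camera("scene"); b=read_camera("wrist")
v=np.vstack([a[60:384,100:480],np.zeros((4,380,3),np.uint8),cv2.resize(b,(380,285))]); v=np.clip(v[:,:,::-1]*1.5,0,255).astype(np.uint8); print(v.shape)
v=np.hstack([cv2.resize(v[:324],(440,375)),cv2.resize(v[328:],(360,270)) if 0 else np.vstack([v[328:][:, :360],np.zeros((90,360,3),np.uint8)])]); cv2.imwrite("pics/end.png",v)
s=state();print(s['t'],s['eef_pos'],s['ft_force'],s['opening'])
E
```

```text
(613, 380, 3)
25.45 [608.66991791  67.17154181 416.51985799] [-0.00212924 -0.20389178 -0.38891971] 0.5757552053824804
```

View pics/end.png

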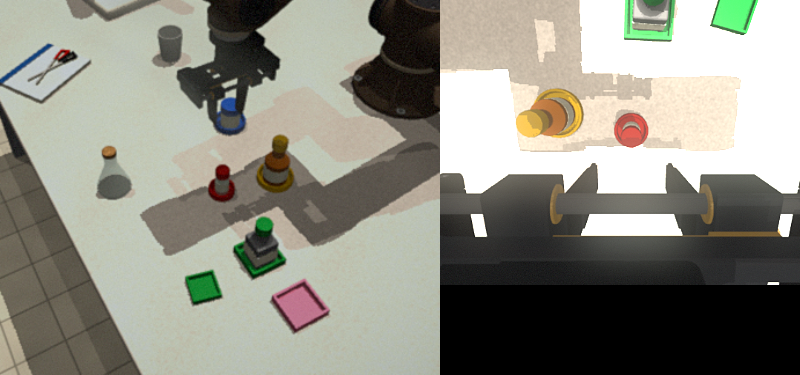

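All four containers stand upright in their holders: vial at (221,183), amber bottle at (276,165), square bottle at (262,245) and jar at (229,115). The flask and beaker are in place and the gripper is clear. Handing in.

```bash
python3 -c "
from cell import job_done; print(job_done())"
```

```text
the job is handed in; nothing more can be done
None
```

All four containers are upright in the spill holders that match their caps, and I handed the job in at about 25 s of the 104 s allowed. I placed the amber bottle in yellow first, then the white jar in blue, the square bottle in green (turned about 24.5° to line up), and the red-capped vial last.

- **Setting down:** I lowered each container in steps of about 1 mm until the wrist force showed contact. The highest reading at set-down was about 5.5 N.
- **Final pictures:** The scene and wrist cameras show every container upright inside its holder. The flask and beaker look undisturbed; I judged that by eye rather than measuring them. The gripper was well above everything.
- **Disagreements:** The top and scene cameras differed by up to about 5 mm on the holder positions, so I used the average. The wrist camera put the jar about 6–10 mm away in y, so I used a compromise. Both stayed within the fit, and the wrist views over the blue, green and red holders confirmed the averaged positions.
- **Failed checks:** None of the final checks failed.

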